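# Hang the phone shelf on the slotted post by its keyhole

### The job

Take the little white phone shelf off the tray and hang it on the slotted metal post: pass the keyhole in its back plate over the screw head, then slide it down so the screw runs up the narrow slot, and press it firmly home (a push of about 10 newtons for a moment) before letting go. Feel your way, because the screw may be clamped at any height in the groove: never force the shelf against the post or screw (keep below 20 newtons), and leave everything else where it stands.

Things in the scene. Friction and masses are not known exactly. Their poses are not given: they have to be found in the camera images.
- shelf: Loose white L-shaped phone shelf, about 200 to 300 g, standing upright on the tray. Origin: middle of the lower edge of its back plate's rear face; z up, x forward out of the plate, y left. Plate x 0..6, y -35..35, z 0..104 mm. Board x 6..66, y -35..35, z 0..6, front lip to z 14. Open between plate and fin.
- fin (a point): Middle of the fin that stands on the shelf board, the place to grip it: 28 long (shelf x 32..60), 12 thick (y -6..6), top at shelf z 84 mm. This point: shelf x 46, y 0, z 70 mm.
- entry (a point): Centre of the keyhole's eight-sided entry hole, 18 mm wide and high (20 across its diagonal flats), at the rear face of the plate (shelf x 0, y 0, z 59 mm). Above it runs a 9 mm wide slot, closed at shelf z 86 mm; from entry to home the shelf comes down 24 mm, give or take the 2 mm play of the head in the hole.
- slot_end: Closed upper end of the shelf's slot, a small crossbar in the back plate, underside at shelf z 86 mm. Same origin and axes as the shelf. Home: this crossbar rests on the screw's shank.
- post: Fixed aluminium profile 30 deep, 40 wide, top 163 mm above the table, on a steel foot 120 wide, 12 high, reaching 40 mm in front of the face. Origin: middle of its front face at table level; x points out of the face (away from the robot, within 0.35 rad), z up. A hung shelf has its axes parallel to the post's, its plate flat on this face.
- groove (a point): Middle of the black groove in the post's face (post y 0), 138 mm above the table. A cap screw is firmly clamped in the groove, along the post's x: shank 6 diameter, x 0..8 mm; head 14 diameter, x 8..13 mm (2 mm play for the 6 mm plate). Its axis is at y 0 but at a height that varies, 124 to 152 mm, and is not measured: look or feel for it.
- tray: Fixed birch plywood tray 300 x 440 mm, rim 28 mm high, inner floor 8 mm above the table. Origin: centre of its underside.
- teacup: White ceramic teacup with a handle, 76 across, 60 mm high, on the tray. Origin: centre of its underside. Leave alone.
- jar: Squat glass jar with a metal cap, 68 across, 60 mm high, on the tray. Origin: centre of its underside. Leave alone.
- stand: Folded aluminium laptop stand 46 x 250 x 18 mm, flat on the far part of the tray. Origin: centre of its underside. Leave alone.
- wrist_rest: Blue silicone wrist rest 55 x 220 x 18 mm, by the tray's far rim. Origin: centre of its underside. Leave alone.
- pot: Small terracotta pot with a succulent, 60 across, 80 mm high, on the ledge between robot and post. Origin: centre of its underside. Leave alone.
Mind the look-alikes: they are no part of the job. What is shaped like the shelf but blue is not meant.

How it is judged:
By the outcome, as a careful person would: the job done as asked, in the order asked, and still so for the second after the job is handed in, with the robot touching nothing.
It also fails if it takes over 67 s, if anything falls off the work surface, if the arm or the gripper's body presses on something with over 40 N, if the wrist force passes 120 N, or if a joint passes its speed limit or range.

### The arm

A 6-joint arm with a two-finger parallel gripper is mounted at the origin on the work surface. World frame = base frame: x ahead of the robot, y to its left, z up, the work surface at z = 0. Lengths are in m, angles in degrees, forces in N, time in s.
With the tool pointing down it reaches from about 0.3 to 0.85 m from the base axis. Payload 4.2 kg.
Tool frame: the origin (TCP) lies midway between the tips of the shut fingers; the grasp point (between the pads) lies 19 mm behind it; z points along the fingers, y is the line along which they close (so a half turn about z gives the same grasp; the last joint's range is limited). The gripper opens to 91 mm and grips with 3 to 60 N. Pads are 32 mm wide; open, the fingers measure 118 mm over their backs; the gripper's body (76 mm by 178 mm) begins 60 mm behind the grasp point.
Start: joints at [68.067, 18.312, 89.639, -0, 72.044, -1.146], TCP at [0.204, 0.538, 0.214] pointing down, gripper open.
Joint ranges: [-177.97, 177.97], [-48.28, 115.42], [12.27, 149.76], [-77.06, 257.06], [2.81, 150.46], [-146.56, 146.56]. Speed limits (degrees/s): [147.25, 147.25, 180, 180, 180, 180].

### API

Orientations are given as a 3x3 rotation matrix whose columns are the frame's x, y, z axes.
In Python, from cell import env gives the robot as it stands.
- The arm moves only by the tool step_arm, never from a script. Its argument "series" is a list of rows, each a list of 6 numbers: the shift along the world's x, y, z as a fraction of full scale, then the turn, a rotation vector about the world's x, y, z as a fraction of full scale. In form: [[dx, dy, dz, wx, wy, wz], ...]. A call has exactly 8 rows; each row is the pose to reach, as a shift and turn from the pose commanded when the call began, turning the shorter way round; what a row does not reach only later rows make up. Full scale, the value 1, is 0.25 m for a shift and pi rad for a turn. A row lasts 1/10 s, in which the tool goes at most 50 mm and 8.59 degrees, less where a joint would pass 70% of its speed; a pose out of reach is approached as far as the arm can. A call with a number of a shift or a turn outside -1 to 1 is refused whole. A call with a gripper value outside its range is refused whole. "grip" is the gripper command: -1 is shut, 1 is fully open, values between are in proportion, set as the call begins (left out, the last holds). The fingers move at their own pace and stop on an object; the grip force is fixed at half the most. Time passes only in rows, so rows that repeat a pose let the fingers close, or fill a call up. It gives the time, the measured TCP pose, the force, the opening and the grip force at its end, in the units of the state.
- env.read_state(): the state, without advancing time (a new reading comes with each control period).
- env.snapshot(name): name is "scene" or "top" or "wrist"; returns the picture (384x512x3 uint8, red, green, blue); there is no depth.
- env.camera_params(name): a dict with "mtx" (3x3 intrinsics, pixels), "k1" (the pictures are not rectified: a ray, as slopes to the right and down, at radius r is drawn at 1 + k1 r^2 times it, then the intrinsics apply), "rvec" (rotation vector, rad) and "tvec" (3), from world to camera coordinates, as OpenCV has them. Camera axes: x right, y down, z forward; pixel columns grow to the right and rows downward; lengths in m; the calibration is good to about 2 mm. A picture is of the moment at which its call begins: read the wrist's pose just before it. camera_params takes no time and is no camera call; for the wrist camera it gives the pose at the moment of the call.
- env.close_job(): hands the job in; it is judged then, once.
The state is a dict: "time": time; "q": joint angles; "dq": joint speeds; "tau": joint torques, N m; "tool_pos": TCP position; "tool_rot": TCP orientation; "wrist_force": force on the tool from outside, world axes, zero at the start; "ft_torque": the same for the moment, N m; "finger_gap": finger opening in m; "grip_force": force on a finger pad.
Only numpy, scipy, OpenCV 4.12 (cv2) and the standard library are available. Lean on these libraries where they do the work, as an engineer would, in place of code of your own. Each camera call takes 0.05 s, during which the arm holds its last target. There are 200 camera calls.

## Working session

There is one attempt and no reset: what is moved stays moved. The work goes in short steps, Python scripts to look and compute and a tool call to move; the robot and the scene stay as the last step left them, time stands still between calls to the robot, and variables do not carry over. Pictures are saved under pics/ and viewed, at most 10 in all, crops included, and the job is handed in when it is done.

Besides the shell and the picture viewer there is one more tool, called as name([rows], argument=value, ...), one row to a line, values as JSON. step_arm: Moves the arm, as the interface text tells. Shift numbers are shares of 0.25 m and turn numbers shares of pi rad, none past 1 either way. Its arguments: {"type":"object","properties":{"series":{"type":"array"},"grip":{"type":"number"}},"required":["series"]}

```bash
mkdir -p pics; python3 - <<'E'
from cell import env
import cv2
for n in("scene","top"):
    im=env.snapshot(n); cv2.imwrite(f"pics/{n}0.png",cv2.cvtColor(im,cv2.COLOR_RGB2BGR))
    print(n,env.camera_params(n))
s=env.read_state();print(s)
E
```

```text
scene {'mtx': array([[398.29455313,   0.        , 253.97778795],
       [  0.        , 398.29455313, 191.5963239 ],
       [  0.        ,   0.        ,   1.        ]]), 'k1': -0.001058080207848317, 'rvec': array([ 0.72602432,  2.7870089 , -0.80783955]), 'tvec': array([ 0.48704498, -0.16676921,  1.25044474])}
top {'mtx': array([[461.93919277,   0.        , 256.38260185],
       [  0.        , 461.93919277, 183.66579174],
       [  0.        ,   0.        ,   1.        ]]), 'k1': -0.14912963142656374, 'rvec': array([ 2.1433478 , -2.12313509,  0.18389207]), 'tvec': array([-0.02075362,  0.54832319,  1.05854118])}
{'time': 0.1, 'q': array([ 6.80652870e+01,  1.83460171e+01,  8.96965908e+01, -5.58335258e-04,
        7.20442908e+01, -1.14423481e+00]), 'dq': array([ 0.03221781, -0.05659626, -0.14928915, -0.03597257,  0.04905626,
        0.02268812]), 'tau': array([ 7.01881363e-04, -4.13331771e+01, -2.32508075e+01,  7.27495272e-02,
        4.20798501e-02, -3.10743712e-05]), 'tool_pos': array([0.20392199, 0.53716255, 0.21324316]), 'tool_rot': array([[-9.34885740e-01,  3.54948364e-01, -5.57952269e-04],
       [ 3.54948802e-01,  9.34884677e-01, -1.41034010e-03],
       [ 2.10231148e-05, -1.51655134e-03, -9.99998850e-01]]), 'wrist_force': array([-0.1381721 ,  0.84912681,  0.30946743]), 'ft_torque': array([-0.00520422,  0.00671601, -0.03818364]), 'grip_force': 0.0, 'finger_gap': 0.09123563048102509}
```

View pics/scene0.png

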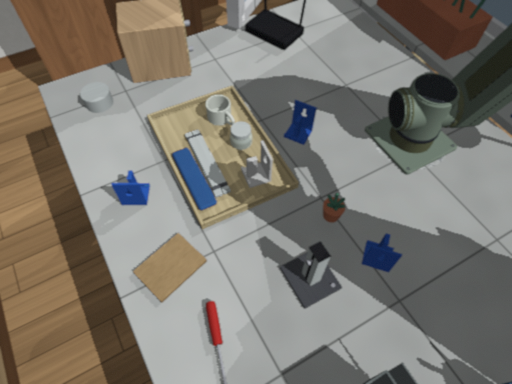

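View pics/top0.png

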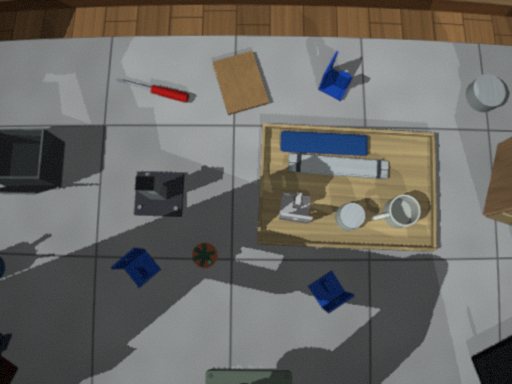

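The scene view shows the white shelf at the tray's near edge, about (260,165), and the post at (316,262). In the top view the shelf is at (296,207) and the post at (160,190). The blue look-alikes are off the tray. Next I'll enlarge both.

```bash
cat > h.py <<'E'
import numpy as np, cv2
from cell import env
def cam(n):
    p=env.camera_params(n); R=cv2.Rodrigues(p["rvec"])[0]; return p["mtx"],p["k1"],R,np.array(p["tvec"]).ravel()
def ray(c,uv):
    K,k,R,t=c
    s=cv2.undistortPoints(np.array([[uv]],float),K,np.array([k,0,0,0.]))[0,0]
    return -R.T@t, R.T@np.array([s[0],s[1],1])
def onz(c,uv,z):
    o,d=ray(c,uv); return o+d*(z-o[2])/d[2]
def proj(c,P):
    K,k,R,t=c
    return cv2.projectPoints(np.array(P,float).reshape(-1,3),cv2.Rodrigues(R)[0],t,K,np.array([k,0,0,0.]))[0][:,0]
def tri(c1,u1,c2,u2):
    o,d=ray(c1,u1);p,e=ray(c2,u2)
    s=np.linalg.lstsq(np.c_[d,-e],p-o,rcond=None)[0]
    a,b=o+d*s[0],p+e*s[1]; return (a+b)/2,np.linalg.norm(a-b)
def crop(im,x,y,w,h,f): return cv2.resize(im[y:y+h,x:x+w],None,fx=f,fy=f,interpolation=cv2.INTER_CUBIC)
E
python3 - <<'E'
from h import *
s=cv2.imread("pics/scene0.png");t=cv2.imread("pics/top0.png")
a=np.hstack([crop(s,235,130,66,70,6),crop(s,275,230,66,70,6)])
b=np.hstack([crop(t,265,180,66,50,6),crop(t,125,160,66,50,6)])
cv2.imwrite("pics/c0.png",cv2.resize(np.vstack([a,b]),None,fx=.83,fy=.83))
c=cam("top")
for n,uv in dict(post=(160,190),shelf=(296,207),base=(250,380),tray1=(264,124),tray2=(440,132),t3=(258,246),t4=(437,250)).items(): print(n,onz(c,uv,0.02))
print(-c[2].T@c[3]); c=cam("scene");print(-c[2].T@c[3])
E
```

```text
post [0.53499079 0.22145005 0.02      ]
shelf [ 0.49639651 -0.11257085  0.02      ]
base [ 0.08537403 -0.00493133  0.02      ]
tray1 [ 0.70549056 -0.03332281  0.02      ]
tray2 [ 0.69256242 -0.48674885  0.02      ]
t3 [ 0.40118781 -0.02087522  0.02      ]
t4 [ 0.3917927  -0.46155573  0.02      ]
[ 0.36119544 -0.01454715  1.13618867]
[0.83034268 0.46456641 0.9609089 ]
```

View pics/c0.png

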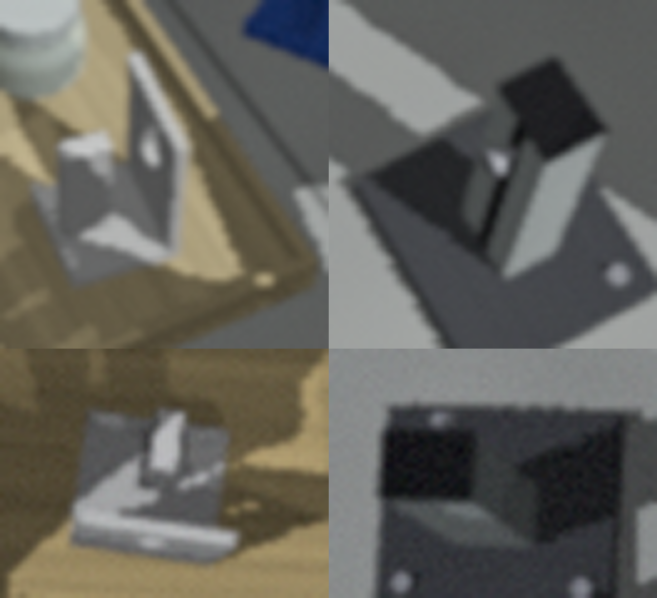

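Crops: the shelf's plate is on the robot side and its fin top shows. The screw head is a bright spot at scene pixel (309,262), and the post top is dark. I'll compute rough poses from these and then refine them with the wrist camera.

```bash
python3 - <<'E'
from h import *
T=cam("top");S=cam("scene")
f=4.98
tp=lambda x,y:(125+(x-329)/f-.4,160+(y-349)/f-.4)
ts=lambda x,y:(265+x/f-.4,180+(y-349)/f-.4)
sp=lambda x,y:(275+(x-329)/f-.4,230+y/f-.4)
ss=lambda x,y:(235+x/f-.4,130+y/f-.4)
print("post top corners",[onz(T,tp(*p),.163).round(4) for p in((380,430),(473,430),(473,500),(380,500))])
print("post top corners S",[onz(S,sp(*p),.163).round(4) for p in((499,87),(556,57),(607,130),(545,160))])
print("plate top ends T",[onz(T,ts(*p),.112).round(4) for p in((73,512),(238,537))])
print("plate top ends S",[onz(S,ss(*p),.112).round(4) for p in((132,52),(187,152))])
print("fin top T",[onz(T,ts(*p),.092).round(4) for p in((160,410),(186,412),(152,478),(180,480))])
print("screw ray S",[onz(S,sp(499,160),z).round(4) for z in (.12,.13,.14,.15)])
C=cam("wrist");s=env.read_state()
print("wrist cam",(-C[2].T@C[3]-s["tool_pos"]).round(4),s["tool_rot"].T@C[2].T,C[0],s["tool_pos"])
print("rel in tool",s["tool_rot"].T@(-C[2].T@C[3]-s["tool_pos"]))
E
```

```text
post top corners [array([0.5431, 0.2479, 0.163 ]), array([0.5435, 0.2068, 0.163 ]), array([0.5127, 0.2053, 0.163 ]), array([0.5123, 0.2462, 0.163 ])]
post top corners S [array([0.5408, 0.2089, 0.163 ]), array([0.5107, 0.2091, 0.163 ]), array([0.5111, 0.2486, 0.163 ]), array([0.5425, 0.247 , 0.163 ])]
plate top ends T [array([ 0.473 , -0.0671,  0.112 ]), array([ 0.4623, -0.141 ,  0.112 ])]
plate top ends S [array([ 0.459 , -0.1395,  0.112 ]), array([ 0.4677, -0.0655,  0.112 ])]
fin top T [array([ 0.5226, -0.1081,  0.092 ]), array([ 0.5218, -0.1201,  0.092 ]), array([ 0.4911, -0.1043,  0.092 ]), array([ 0.4903, -0.1171,  0.092 ])]
screw ray S [array([0.5452, 0.2251, 0.12  ]), array([0.5485, 0.228 , 0.13  ]), array([0.5519, 0.2308, 0.14  ]), array([0.5553, 0.2337, 0.15  ])]
wrist cam [-0.0764  0.0295  0.1699] [[ 2.83493108e-04 -9.58169578e-01 -2.86200944e-01]
 [ 9.99999895e-01  3.74548254e-04 -2.63408160e-04]
 [ 3.59585749e-04 -2.86200839e-01  9.58169583e-01]] [[309.76873105   0.         259.64289227]
 [  0.         309.76873105 192.87825752]
 [  0.           0.           1.        ]] [0.20392199 0.53716255 0.21324316]
rel in tool [ 0.08189586  0.00018292 -0.16987881]
```

step_arm([
  [0.3,-0.2,0.35,0,0,-0.04],
  [0.96,-0.72,0.36,0,0,-0.36],
  [0.96,-0.72,0.36,0,0,-0.36],
  [0.96,-0.72,0.36,0,0,-0.36],
  [0.96,-0.72,0.36,0,0,-0.36],
  [0.96,-0.72,0.36,0,0,-0.36],
  [0.96,-0.72,0.36,0,0,-0.36],
  [0.96,-0.72,0.36,0,0,-0.36],
], grip=1)

```text
time: 0.9
tool_pos: [0.4466, 0.3555, 0.3041]
tool_rot: [[-0.067, 0.998, 0.001], [0.998, 0.067, -0.0], [-0.0, 0.001, -1.0]]
wrist_force: [0.3, 0.2, 0.5]
finger_gap: 0.0914
grip_force: 0.0
```

step_arm([
  [0.72,-0.52,0,0,0,-0.36],
  [0.72,-0.52,0,0,0,-0.36],
  [0.72,-0.52,0,0,0,-0.36],
  [0.72,-0.52,0,0,0,-0.36],
  [0.72,-0.52,0,0,0,-0.36],
  [0.72,-0.52,0,0,0,-0.36],
  [0.72,-0.52,0,0,0,-0.36],
  [0.72,-0.52,0,0,0,-0.36],
])

```text
time: 1.7
tool_pos: [0.6242, 0.2271, 0.303]
tool_rot: [[0.872, 0.49, -0.002], [0.49, -0.872, -0.001], [-0.002, -0.0, -1.0]]
wrist_force: [0.1, -0.0, 0.3]
finger_gap: 0.0913
grip_force: 0.0
```

```bash
python3 - <<'E'
from h import *
s=env.read_state();print(s["time"],s["tool_pos"],s["tool_rot"].round(3),s["q"].round(1))
E
```

```text
1.7 [0.62419679 0.22710746 0.30302108] [[ 0.872  0.49  -0.002]
 [ 0.49  -0.872 -0.001]
 [-0.002 -0.    -1.   ]] [19.  24.9 67.  -0.  88.2 79.7]
```

step_arm([
  [0,0,-0.1,0,0,-0.04],
  [0,0,-0.32,0,0,-0.163],
  [0,0,-0.32,0,0,-0.163],
  [0,0,-0.32,0,0,-0.163],
  [0,0,-0.32,0,0,-0.163],
  [0,0,-0.32,0,0,-0.163],
  [0,0,-0.32,0,0,-0.163],
  [0,0,-0.32,0,0,-0.163],
])

```text
time: 2.5
tool_pos: [0.6242, 0.2276, 0.2243]
tool_rot: [[1.0, 0.006, 0.001], [0.006, -1.0, 0.0], [0.001, -0.0, -1.0]]
wrist_force: [0.5, -0.3, 0.3]
finger_gap: 0.0917
grip_force: 0.0
```

step_arm([
  [0,0,0,0,0.04,0],
  [0.08,0,0,0,0.14,0],
  [0.08,0,0,0,0.14,0],
  [0.08,0,0,0,0.14,0],
  [0.08,0,0,0,0.14,0],
  [0.08,0,0,0,0.14,0],
  [0.08,0,0,0,0.14,0],
  [0.08,0,0,0,0.14,0],
])

```text
time: 3.3
tool_pos: [0.6432, 0.2279, 0.2267]
tool_rot: [[0.906, 0.005, -0.422], [0.006, -1.0, 0.0], [-0.422, -0.003, -0.906]]
wrist_force: [0.4, 0.3, 0.6]
finger_gap: 0.091
grip_force: 0.0
```

```bash
python3 - <<'E'
from h import *
import pickle
s=env.read_state();c=cam("wrist");im=env.snapshot("wrist")
pickle.dump(c,open("w1.pkl","wb"))
print(s["time"],s["tool_pos"],s["tool_rot"].round(3),s["q"].round(1),s["wrist_force"])
cv2.imwrite("pics/w1.png",im[:,:,::-1])
b=im[:,:,::-1]
print(proj(c,[[.555,.228,.125],[.555,.228,.15],[.542,.208,.163],[.542,.248,.163],[.542,.208,.012],[.542,.248,.012]]).round(1))
cv2.imwrite("pics/w1c.png",crop(b,120,20,270,200,2.9))
E
```

```text
3.3 [0.64319132 0.22794189 0.22669975] [[ 0.906  0.005 -0.422]
 [ 0.006 -1.     0.   ]
 [-0.422 -0.003 -0.906]] [ 15.4  42.8  49.8   6.9 111.5 106.2] [0.38392083 0.28294635 0.58117195]
[[259.7 219.5]
 [259.6 238.1]
 [280.1 257.3]
 [238.9 257. ]
 [274.8 164.7]
 [244.9 164.5]]
```

View pics/w1c.png

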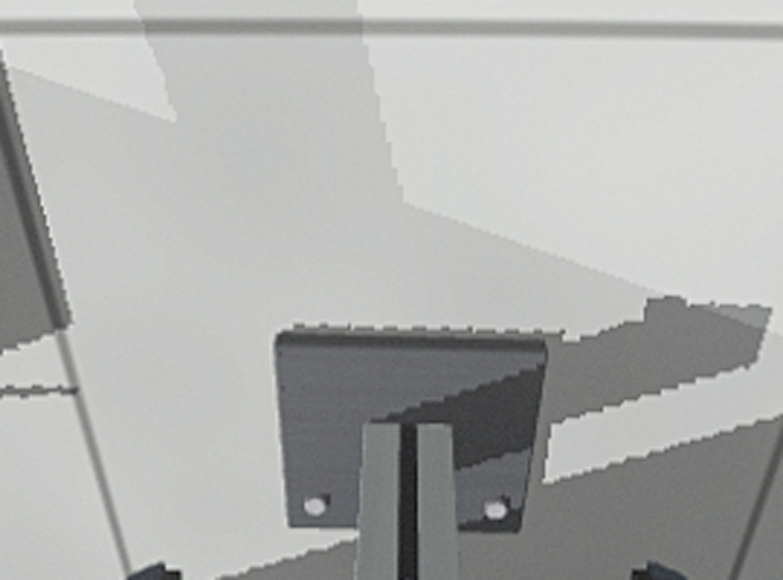

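The wrist crop shows the post's face and groove, with the face's foot line at crop y≈423. The post's upper part is below the crop, so I'll crop lower.

```bash
python3 - <<'E'
from h import *
b=cv2.imread("pics/w1.png")
cv2.imwrite("pics/w1d.png",crop(b,210,150,100,120,5))
E
```

```text
(no output)
```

View pics/w1d.png

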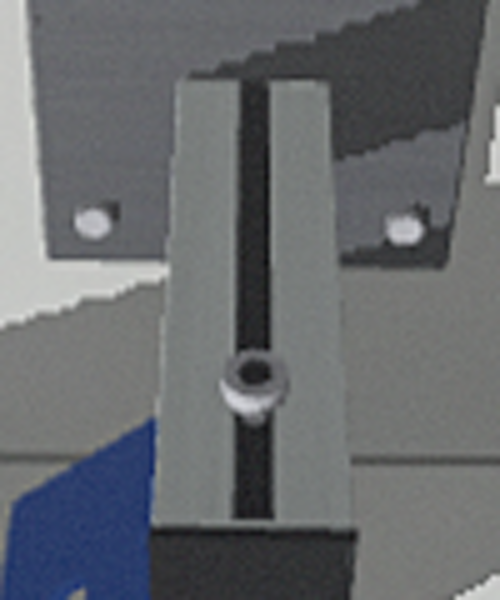

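The screw head's front face is centred at wrist pixel (260.6,224.4). The front top edge of the post runs (240,254.8)–(281,255.6), and its foot line (244.8,165.2)–(275.4,165.6).

```bash
python3 - <<'E'
from h import *
import pickle
c=pickle.load(open("w1.pkl","rb"))
for uv,z in (((240,254.8),.163),((281,255.6),.163),((244.8,165.2),.012),((275.4,165.6),.012)): print(onz(c,uv,z).round(4))
o,d=ray(c,(260.6,224.4))
for x in(.553,.555,.557): print((o+d*(x-o[0])/d[0]).round(4))
# yaw from foot front edge corners (crop w1c 275,335 / 547,338 ; scale 2.9) 
for uv in((276,345),(547,350)): print(onz(c,(120+uv[0]/2.9-.3,20+uv[1]/2.9-.3),.012).round(4))
S=cam("scene"); print(tri(c,(260.6,224.4),S,(275+(499-329)/4.98-.4,230+160/4.98-.4)))
E
```

```text
[0.5456 0.2468 0.163 ]
[0.5447 0.2073 0.163 ]
[0.5408 0.2481 0.012 ]
[0.5404 0.2072 0.012 ]
[0.553 0.227 0.13 ]
[0.555  0.2271 0.1319]
[0.557  0.2271 0.1337]
[0.5817 0.2845 0.012 ]
[0.58   0.1674 0.012 ]
(array([0.54684064, 0.22674446, 0.12458205]), np.float64(0.0005946450807128876))
```

step_arm([
  [-0.08,-0.1,0,0,-0.04,0],
  [-0.3,-0.9,0,0,-0.139,0],
  [-0.3,-0.9,0,0,-0.139,0],
  [-0.3,-0.9,0,0,-0.139,0],
  [-0.3,-0.9,0,0,-0.139,0],
  [-0.3,-0.9,0,0,-0.139,0],
  [-0.3,-0.9,0,0,-0.139,0],
  [-0.3,-0.9,0,0,-0.139,0],
])

```text
time: 4.15
tool_pos: [0.5694, 0.0036, 0.2245]
tool_rot: [[1.0, 0.005, -0.002], [0.005, -1.0, 0.001], [-0.002, -0.001, -1.0]]
wrist_force: [-0.1, -1.3, 0.2]
finger_gap: 0.091
grip_force: 0.0
```

step_arm([
  [-0.24,-0.44,0,0,0,-0.04],
  [-0.24,-0.44,0,0,0,-0.04],
  [-0.24,-0.44,0,0,0,-0.04],
  [-0.24,-0.44,0,0,0,-0.04],
  [-0.24,-0.44,0,0,0,-0.04],
  [-0.24,-0.44,0,0,0,-0.04],
  [-0.24,-0.44,0,0,0,-0.04],
  [-0.24,-0.44,0,0,0,-0.04],
])

```text
time: 4.95
tool_pos: [0.5096, -0.1064, 0.2238]
tool_rot: [[0.993, -0.119, -0.003], [-0.119, -0.993, 0.001], [-0.003, -0.0, -1.0]]
wrist_force: [0.3, -0.2, 0.6]
finger_gap: 0.0916
grip_force: 0.0
```

```bash
python3 - <<'E'
from h import *
import pickle
s=env.read_state();c=cam("wrist");im=env.snapshot("wrist")
pickle.dump(c,open("w2.pkl","wb"))
print(s["time"],s["tool_pos"],s["tool_rot"].round(3),s["q"].round(1),s["wrist_force"])
b=im[:,:,::-1]; cv2.imwrite("pics/w2.png",b)
p=proj(c,[[.508,-.111,.092],[.466,-.104,.112]]);print(p.round(1))
u=p.mean(0).astype(int); x,y=max(u[0]-80,0),max(u[1]-60,0);print(x,y)
cv2.imwrite("pics/w2c.png",crop(b,x,y,160,120,5))
E
```

```text
4.95 [ 0.50956722 -0.10644785  0.22379573] [[ 0.993 -0.119 -0.003]
 [-0.119 -0.993  0.001]
 [-0.003 -0.    -1.   ]] [-13.1  13.1  95.5  -0.   71.6  83.8] [ 0.2779909  -0.21003644  0.59266284]
[[264.6 184.4]
 [262.7 231.4]]
183 147
```

View pics/w2c.png

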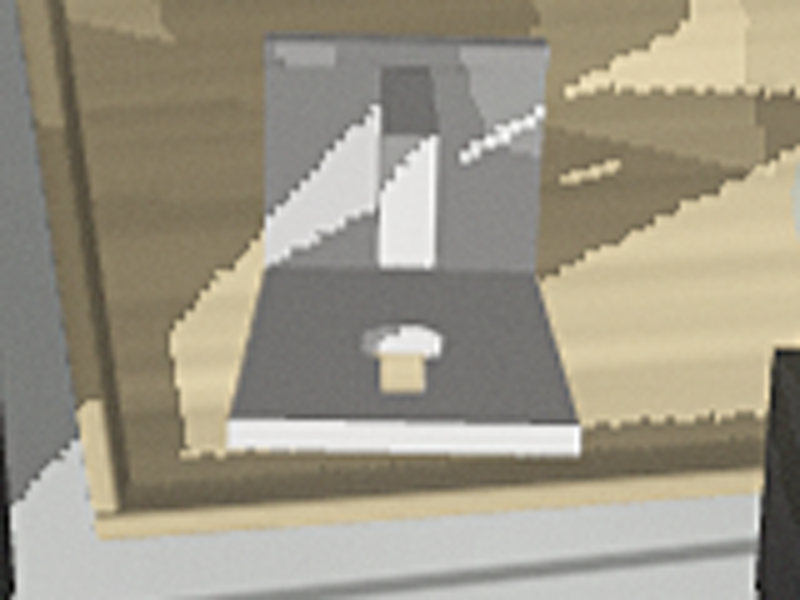

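The wrist crop shows the plate's top edge running from (228,455) to (580,455) and the fin top spanning x 379–437, y 135–268 (crop origin 183,147, scale 5).

```bash
python3 - <<'E'
from h import *
import pickle
c=pickle.load(open("w2.pkl","rb"))
g=lambda x,y:(183+x/5-.4,147+y/5-.4)
P=lambda l,z:[onz(c,g(*p),z)[:2].round(4) for p in l]
print("rear",P([(228,449),(580,456)],.112),"front",P([(229,419),(579,424)],.112))
f=P([(381,135),(438,135),(378,268),(435,268)],.092);print("fin",f,np.mean(f,0))
print("lip top front",P([(265,37),(548,41)],.022))
E
```

```text
rear [array([ 0.4647, -0.0694]), array([ 0.4549, -0.1386])] front [array([ 0.4711, -0.0706]), array([ 0.4618, -0.139 ])]
fin [array([ 0.5198, -0.1066]), array([ 0.5185, -0.1179]), array([ 0.4922, -0.1026]), array([ 0.4908, -0.1142])] [ 0.505325 -0.110325]
lip top front [array([ 0.5309, -0.0795]), array([ 0.5218, -0.1473])]
```

step_arm([
  [-0.017,-0.016,-0.1,0,0,-0.005],
  [-0.017,-0.016,-0.25,0,0,-0.005],
  [-0.017,-0.016,-0.4,0,0,-0.005],
  [-0.017,-0.016,-0.52,0,0,-0.005],
  [-0.017,-0.016,-0.6,0,0,-0.005],
  [-0.017,-0.016,-0.65,0,0,-0.005],
  [-0.017,-0.016,-0.66,0,0,-0.005],
  [-0.017,-0.016,-0.66,0,0,-0.005],
])

```text
time: 5.8
tool_pos: [0.505, -0.1113, 0.0589]
tool_rot: [[0.991, -0.136, -0.003], [-0.136, -0.991, 0.0], [-0.003, -0.0, -1.0]]
wrist_force: [0.2, -0.2, -0.8]
finger_gap: 0.0908
grip_force: 0.0
```

step_arm([
  [0,0,0,0,0,0],
  [0,0,0,0,0,0],
  [0,0,0,0,0,0],
  [0,0,0,0,0,0],
  [0,0,0,0,0,0],
  [0,0,0,0,0,0],
  [0,0,0,0,0,0],
  [0,0,0,0,0,0],
], grip=-1)

```text
time: 6.6
tool_pos: [0.5048, -0.1114, 0.059]
tool_rot: [[0.991, -0.136, -0.003], [-0.136, -0.991, 0.0], [-0.003, 0.0, -1.0]]
wrist_force: [0.1, -0.3, 0.7]
finger_gap: 0.0302
grip_force: 0.0
```

step_arm([
  [0,0,0,0,0,0],
  [0,0,0,0,0,0],
  [0,0,0,0,0,0],
  [0,0,0,0,0,0],
  [0,0,0,0,0,0],
  [0,0,0,0,0,0],
  [0,0,0,0,0,0],
  [0,0,0,0,0,0],
])

```text
time: 7.4
tool_pos: [0.5047, -0.1114, 0.0588]
tool_rot: [[0.991, -0.136, -0.003], [-0.136, -0.991, 0.0], [-0.003, 0.0, -1.0]]
wrist_force: [-0.4, 0.1, -2.3]
finger_gap: 0.0117
grip_force: 30.0
```

step_arm([
  [0,0,0.02,0,0,0],
  [0,0,0.08,0,0,0],
  [0,0,0.18,0,0,0],
  [0,0,0.32,0,0,0],
  [0,0,0.48,0,0,0],
  [0,0,0.6,0,0,0],
  [0,0,0.66,0,0,0],
  [0,0,0.66,0,0,0],
])

```text
time: 8.2
tool_pos: [0.5062, -0.1118, 0.2269]
tool_rot: [[0.991, -0.136, 0.003], [-0.136, -0.991, -0.001], [0.003, 0.001, -1.0]]
wrist_force: [-0.5, -0.1, -2.0]
finger_gap: 0.0117
grip_force: 30.0
```

step_arm([
  [0.05,0.05,0,0,0,0],
  [0.15,0.15,0,0,0,0.01],
  [0.28,0.29,0,0,0,0.02],
  [0.4,0.44,0,0,0,0.038],
  [0.47,0.58,0,0,0,0.038],
  [0.5,0.72,0,0,0,0.038],
  [0.5,0.84,0,0,0,0.038],
  [0.5,0.9,0,0,0,0.038],
])

```text
time: 9.0
tool_pos: [0.6293, 0.117, 0.2214]
tool_rot: [[1.0, -0.015, -0.007], [-0.014, -1.0, 0.0], [-0.007, -0.0, -1.0]]
wrist_force: [-0.1, -1.4, -3.3]
finger_gap: 0.0119
grip_force: 30.0
```

step_arm([
  [0.01,0.1,0,0,0,0],
  [0.02,0.2,0,0,0,0],
  [0.03,0.3,-0.06,0,0,0],
  [0.035,0.38,-0.15,0,0,0],
  [0.04,0.43,-0.25,0,0,0],
  [0.04,0.455,-0.34,0,0,0],
  [0.04,0.455,-0.4,0,0,0],
  [0.04,0.455,-0.4,0,0,0],
])

```text
time: 9.8
tool_pos: [0.6375, 0.2266, 0.1198]
tool_rot: [[1.0, -0.017, -0.011], [-0.017, -1.0, -0.003], [-0.011, 0.003, -1.0]]
wrist_force: [-0.5, -0.0, -2.8]
finger_gap: 0.0124
grip_force: 30.0
```

```bash
python3 - <<'E'
from h import *
import pickle
s=env.read_state();c=cam("wrist");im=env.snapshot("wrist")
pickle.dump(c,open("w3.pkl","wb"))
print(s["time"],s["tool_pos"],s["tool_rot"].round(4),s["wrist_force"],s["ft_torque"])
b=im[:,:,::-1]; cv2.imwrite("pics/w3.png",b)
R=s["tool_rot"];A=np.c_[R[:,0],-R[:,1],-R[:,2]]
f=lambda x,y,z:s["tool_pos"]+A@np.array([x-.0456,y,z-.0508])
print("expect plate rear top",proj(c,[f(0,.035,.104),f(0,-.035,.104),f(.006,.035,.104),f(.006,-.035,.104)]).round(1))
t=env.snapshot("scene")[:,:,::-1];cv2.imwrite("pics/s3.png",t)
cv2.imwrite("pics/m3.png",np.hstack([crop(b,180,140,160,150,2.5),crop(t,265,200,80,75,5)]))
E
```

```text
9.8 [0.6375414  0.22664489 0.11984038] [[ 0.9998 -0.0169 -0.0107]
 [-0.017  -0.9999 -0.003 ]
 [-0.0106  0.0032 -0.9999]] [-0.50368421 -0.02467884 -2.7638293 ] [-0.11131074  0.10460418  0.01208997]
expect plate rear top [[187.8 374.5]
 [332.9 374.4]
 [186.9 364.7]
 [333.8 364.7]]
```

View pics/m3.png

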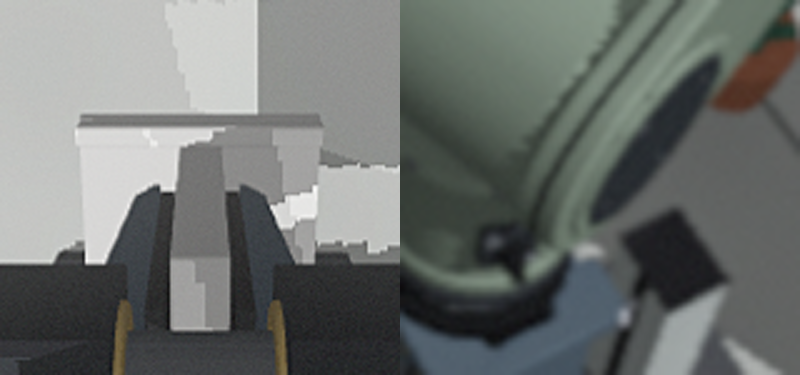

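The wrist view shows the shelf held squarely by its fin. In the scene view the arm hides the plate but the post is clear. I'll correct height and tilt before approaching.

step_arm([
  [0,0.003,0.02,0,-0.0035,0.0005],
  [-0.01,0.003,0.022,0,-0.0035,0.0005],
  [-0.02,0.003,0.022,0,-0.0035,0.0005],
  [-0.03,0.003,0.022,0,-0.0035,0.0005],
  [-0.03,0.003,0.022,0,-0.0035,0.0005],
  [-0.03,0.003,0.022,0,-0.0035,0.0005],
  [-0.03,0.003,0.022,0,-0.0035,0.0005],
  [-0.03,0.003,0.022,0,-0.0035,0.0005],
])

```text
time: 10.7
tool_pos: [0.6324, 0.2281, 0.1294]
tool_rot: [[1.0, -0.016, 0.008], [-0.016, -1.0, -0.0], [0.008, -0.0, -1.0]]
wrist_force: [0.3, -0.2, -2.2]
finger_gap: 0.0118
grip_force: 30.0
```

```bash
python3 - <<'E'
from h import *
s=env.read_state()
print(s["time"],s["tool_pos"],s["tool_rot"].round(4),s["wrist_force"],s["ft_torque"])
E
```

```text
10.7 [0.63242056 0.22809813 0.12941054] [[ 9.998e-01 -1.570e-02  7.900e-03]
 [-1.570e-02 -9.999e-01 -0.000e+00]
 [ 7.900e-03 -1.000e-04 -1.000e+00]] [ 0.31700393 -0.18198265 -2.19221016] [-0.03846697  0.17550251  0.0414366 ]
```

step_arm([
  [-0.01,-0.003,-0.016,0,0.0025,0],
  [-0.03,-0.003,-0.016,0,0.0025,0],
  [-0.05,-0.003,-0.016,0,0.0025,0],
  [-0.07,-0.003,-0.016,0,0.0025,0],
  [-0.09,-0.003,-0.016,0,0.0025,0],
  [-0.1,-0.003,-0.016,0,0.0025,0],
  [-0.1,-0.003,-0.016,0,0.0025,0],
  [-0.1,-0.003,-0.016,0,0.0025,0],
])

```text
time: 11.5
tool_pos: [0.6075, 0.2274, 0.1257]
tool_rot: [[1.0, -0.016, 0.001], [-0.016, -1.0, 0.0], [0.001, -0.0, -1.0]]
wrist_force: [-0.6, -0.5, -3.4]
finger_gap: 0.0118
grip_force: 30.0
```

step_arm([
  [0,0,0,0,0,0],
  [-0.004,0,0,0,0,0],
  [-0.008,0,0,0,0,0],
  [-0.012,0,0,0,0,0],
  [-0.016,0,0,0,0,0],
  [-0.02,0,0,0,0,0],
  [-0.02,0,0,0,0,0],
  [-0.02,0,0,0,0,0],
])

```text
time: 12.3
tool_pos: [0.6023, 0.2273, 0.1255]
tool_rot: [[1.0, -0.016, 0.0], [-0.016, -1.0, -0.0], [0.0, 0.0, -1.0]]
wrist_force: [-0.2, 1.0, -2.5]
finger_gap: 0.0118
grip_force: 30.0
```

step_arm([
  [-0.002,-0.001,0,0,0,0],
  [-0.004,-0.001,0,0,0,0],
  [-0.006,-0.001,0,0,0,0],
  [-0.008,-0.001,0,0,0,0],
  [-0.01,-0.001,0,0,0,0],
  [-0.012,-0.001,0,0,0,0],
  [-0.012,-0.001,0,0,0,0],
  [-0.012,-0.001,0,0,0,0],
])

```text
time: 13.1
tool_pos: [0.5993, 0.2271, 0.1255]
tool_rot: [[1.0, -0.016, 0.0], [-0.016, -1.0, 0.0], [0.0, -0.0, -1.0]]
wrist_force: [0.2, 0.2, -2.5]
finger_gap: 0.0118
grip_force: 30.0
```

step_arm([
  [-0.002,0,0,0,0,0],
  [-0.004,0,0,0,0,0],
  [-0.006,0,0,0,0,0],
  [-0.008,0,0,0,0,0],
  [-0.008,0,0,0,0,0],
  [-0.008,0,0,0,0,0],
  [-0.008,0,0,0,0,0],
  [-0.008,0,0,0,0,0],
])

```text
time: 13.9
tool_pos: [0.5981, 0.2271, 0.1257]
tool_rot: [[1.0, -0.016, 0.002], [-0.016, -1.0, 0.0], [0.002, -0.0, -1.0]]
wrist_force: [4.6, -0.5, -3.8]
finger_gap: 0.0119
grip_force: 30.0
```

Contact came at 4.6 N about 9 mm short of flush, so the plate is touching the head. I'll back off and try slightly lower.

step_arm([
  [0.012,0,0,0,0,0],
  [0.012,0,-0.004,0,0,0],
  [0.012,-0.002,-0.009,0,0,0],
  [0.012,-0.002,-0.009,0,0,0],
  [0.009,-0.002,-0.009,0,0,0],
  [0.006,-0.002,-0.009,0,0,0],
  [0.003,-0.002,-0.009,0,0,0],
  [0.0,-0.002,-0.009,0,0,0],
])

```text
time: 14.7
tool_pos: [0.5972, 0.2266, 0.1233]
tool_rot: [[1.0, -0.016, -0.0], [-0.016, -1.0, -0.0], [-0.0, 0.0, -1.0]]
wrist_force: [0.5, 0.3, -1.7]
finger_gap: 0.0119
grip_force: 30.0
```

step_arm([
  [0,0,0,0,0,0],
  [-0.002,0,0,0,0,0],
  [-0.004,0,0,0,0,0],
  [-0.005,0,0,0,0,0],
  [-0.005,0,0,0,0,0],
  [-0.005,0,0,0,0,0],
  [-0.005,0,0,0,0,0],
  [-0.005,0,0,0,0,0],
])

```text
time: 15.5
tool_pos: [0.5961, 0.2266, 0.1232]
tool_rot: [[1.0, -0.016, 0.0], [-0.016, -1.0, -0.0], [0.0, 0.0, -1.0]]
wrist_force: [-0.9, 0.3, -2.8]
finger_gap: 0.0122
grip_force: 30.0
```

```bash
python3 - <<'E'
from h import *
s=env.read_state()
print(s["time"],s["tool_pos"],s["tool_rot"].round(4),s["wrist_force"],s["ft_torque"])
E
```

```text
15.5 [0.59608785 0.22660675 0.12322952] [[ 0.9999 -0.0156  0.    ]
 [-0.0156 -0.9999 -0.    ]
 [ 0.      0.     -1.    ]] [-0.88631346  0.29372705 -2.80637409] [-0.04661561  0.12149302  0.02735701]
```

Lower works: there is no contact past the earlier stop. I'll go on gently.

step_arm([
  [-0.002,0,0,0,0,0],
  [-0.004,0,0,0,0,0],
  [-0.006,0,0,0,0,0],
  [-0.008,0,0,0,0,0],
  [-0.01,0,0,0,0,0],
  [-0.012,0,0,0,0,0],
  [-0.012,0,0,0,0,0],
  [-0.012,0,0,0,0,0],
])

```text
time: 16.3
tool_pos: [0.5931, 0.2266, 0.1233]
tool_rot: [[1.0, -0.016, 0.0], [-0.016, -1.0, -0.0], [0.0, 0.0, -1.0]]
wrist_force: [0.5, -0.6, -3.3]
finger_gap: 0.0116
grip_force: 30.0
```

step_arm([
  [-0.002,0,0,0,0,0],
  [-0.004,0,0,0,0,0],
  [-0.006,0,0,0,0,0],
  [-0.008,0,0,0,0,0],
  [-0.01,0,0,0,0,0],
  [-0.01,0,0,0,0,0],
  [-0.01,0,0,0,0,0],
  [-0.01,0,0,0,0,0],
])

```text
time: 17.1
tool_pos: [0.5906, 0.2266, 0.1232]
tool_rot: [[1.0, -0.016, 0.0], [-0.016, -1.0, -0.0], [0.0, 0.0, -1.0]]
wrist_force: [0.0, 0.8, -2.9]
finger_gap: 0.012
grip_force: 30.0
```

step_arm([
  [-0.002,0,0,0,0,0],
  [-0.004,0,0,0,0,0],
  [-0.006,0,0,0,0,0],
  [-0.008,0,0,0,0,0],
  [-0.01,0,0,0,0,0],
  [-0.012,0,0,0,0,0],
  [-0.012,0,0,0,0,0],
  [-0.012,0,0,0,0,0],
])

```text
time: 17.9
tool_pos: [0.5876, 0.2266, 0.1233]
tool_rot: [[1.0, -0.016, 0.0], [-0.016, -1.0, 0.0], [0.0, -0.0, -1.0]]
wrist_force: [-0.5, -0.1, -3.0]
finger_gap: 0.012
grip_force: 30.0
```

step_arm([
  [-0.002,0,0,0,0,0],
  [-0.004,0,0,0,0,0],
  [-0.006,0,0,0,0,0],
  [-0.006,0,0,0,0,0],
  [-0.006,0,0,0,0,0],
  [-0.006,0,0,0,0,0],
  [-0.006,0,0,0,0,0],
  [-0.006,0,0,0,0,0],
])

```text
time: 18.7
tool_pos: [0.5861, 0.2266, 0.1232]
tool_rot: [[1.0, -0.016, 0.0], [-0.016, -1.0, -0.0], [0.0, 0.0, -1.0]]
wrist_force: [-0.2, 1.1, -2.1]
finger_gap: 0.0117
grip_force: 30.0
```

step_arm([
  [-0.002,0,0,0,0,0],
  [-0.004,0,0,0,0,0],
  [-0.005,0,0,0,0,0],
  [-0.005,0,0,0,0,0],
  [-0.005,0,0,0,0,0],
  [-0.005,0,0,0,0,0],
  [-0.005,0,0,0,0,0],
  [-0.005,0,0,0,0,0],
])

```text
time: 19.5
tool_pos: [0.5859, 0.2266, 0.1233]
tool_rot: [[1.0, -0.016, 0.002], [-0.016, -1.0, 0.0], [0.002, -0.0, -1.0]]
wrist_force: [6.3, -0.1, -5.4]
finger_gap: 0.0114
grip_force: 30.0
```

The plate is flush on the post face. I'll ease off about 1 mm and slide down.

step_arm([
  [0.008,0,0,0,0,0],
  [0.008,0,-0.003,0,0,0],
  [0.008,0,-0.008,0,0,0],
  [0.008,0,-0.013,0,0,0],
  [0.008,0,-0.018,0,0,0],
  [0.008,0,-0.023,0,0,0],
  [0.008,0,-0.028,0,0,0],
  [0.008,0,-0.028,0,0,0],
])

```text
time: 20.3
tool_pos: [0.5866, 0.2265, 0.116]
tool_rot: [[1.0, -0.016, -0.001], [-0.016, -1.0, -0.0], [-0.001, 0.0, -1.0]]
wrist_force: [-0.7, 0.5, -2.0]
finger_gap: 0.0117
grip_force: 30.0
```

step_arm([
  [0,0,-0.003,0,0,0],
  [0,0,-0.008,0,0,0],
  [0,0,-0.013,0,0,0],
  [0,0,-0.018,0,0,0],
  [0,0,-0.023,0,0,0],
  [0,0,-0.026,0,0,0],
  [0,0,-0.026,0,0,0],
  [0,0,-0.026,0,0,0],
])

```text
time: 21.1
tool_pos: [0.5868, 0.2266, 0.1098]
tool_rot: [[1.0, -0.016, 0.0], [-0.016, -1.0, 0.0], [0.0, -0.0, -1.0]]
wrist_force: [-0.1, 0.1, -3.6]
finger_gap: 0.0115
grip_force: 30.0
```

step_arm([
  [0,0,-0.003,0,0,0],
  [0,0,-0.008,0,0,0],
  [0,0,-0.013,0,0,0],
  [0,0,-0.018,0,0,0],
  [0,0,-0.022,0,0,0],
  [0,0,-0.026,0,0,0],
  [0,0,-0.026,0,0,0],
  [0,0,-0.026,0,0,0],
])

```text
time: 21.9
tool_pos: [0.5869, 0.2266, 0.1032]
tool_rot: [[1.0, -0.016, 0.0], [-0.016, -1.0, -0.0], [0.0, 0.0, -1.0]]
wrist_force: [-0.2, 0.1, -2.0]
finger_gap: 0.012
grip_force: 30.0
```

step_arm([
  [0,0,-0.002,0,0,0],
  [0,0,-0.004,0,0,0],
  [0,0,-0.006,0,0,0],
  [0,0,-0.008,0,0,0],
  [0,0,-0.008,0,0,0],
  [0,0,-0.008,0,0,0],
  [0,0,-0.008,0,0,0],
  [0,0,-0.008,0,0,0],
])

```text
time: 22.7
tool_pos: [0.5868, 0.2266, 0.1012]
tool_rot: [[1.0, -0.016, 0.0], [-0.016, -1.0, 0.0], [0.0, -0.0, -1.0]]
wrist_force: [0.7, 0.5, -3.0]
finger_gap: 0.0118
grip_force: 30.0
```

step_arm([
  [0,0,-0.002,0,0,0],
  [0,0,-0.004,0,0,0],
  [0,0,-0.006,0,0,0],
  [0,0,-0.006,0,0,0],
  [0,0,-0.006,0,0,0],
  [0,0,-0.006,0,0,0],
  [0,0,-0.006,0,0,0],
  [0,0,-0.006,0,0,0],
])

```text
time: 23.5
tool_pos: [0.5868, 0.2266, 0.0998]
tool_rot: [[1.0, -0.016, 0.0], [-0.016, -1.0, 0.0], [0.0, -0.0, -1.0]]
wrist_force: [0.4, 0.0, -2.9]
finger_gap: 0.012
grip_force: 30.0
```

step_arm([
  [0,0,-0.002,0,0,0],
  [0,0,-0.004,0,0,0],
  [0,0,-0.004,0,0,0],
  [0,0,-0.004,0,0,0],
  [0,0,-0.004,0,0,0],
  [0,0,-0.004,0,0,0],
  [0,0,-0.004,0,0,0],
  [0,0,-0.004,0,0,0],
])

```text
time: 24.3
tool_pos: [0.5868, 0.2266, 0.0987]
tool_rot: [[1.0, -0.016, 0.0], [-0.016, -1.0, -0.0], [0.0, 0.0, -1.0]]
wrist_force: [-0.2, -0.3, -3.2]
finger_gap: 0.0118
grip_force: 30.0
```

step_arm([
  [0,0,-0.002,0,0,0],
  [0,0,-0.004,0,0,0],
  [0,0,-0.004,0,0,0],
  [0,0,-0.004,0,0,0],
  [0,0,-0.004,0,0,0],
  [0,0,-0.004,0,0,0],
  [0,0,-0.004,0,0,0],
  [0,0,-0.004,0,0,0],
])

```text
time: 25.1
tool_pos: [0.5869, 0.2266, 0.098]
tool_rot: [[1.0, -0.016, 0.0], [-0.016, -1.0, 0.0], [0.0, -0.0, -1.0]]
wrist_force: [-0.4, -0.0, 2.6]
finger_gap: 0.0118
grip_force: 30.0
```

step_arm([
  [0,0,-0.002,0,0,0],
  [0,0,-0.004,0,0,0],
  [0,0,-0.004,0,0,0],
  [0,0,-0.004,0,0,0],
  [0,0,-0.004,0,0,0],
  [0,0,-0.004,0,0,0],
  [0,0,-0.004,0,0,0],
  [0,0,-0.004,0,0,0],
])

```text
time: 25.9
tool_pos: [0.587, 0.2267, 0.0977]
tool_rot: [[1.0, -0.016, 0.001], [-0.016, -1.0, 0.0], [0.001, -0.0, -1.0]]
wrist_force: [-1.1, -0.4, 6.8]
finger_gap: 0.0118
grip_force: 30.0
```

The screw is bottomed in the slot, with net contact of about 9.6 N. I'll press slightly more, hold, then relax.

step_arm([
  [0,0,-0.001,0,0,0],
  [0,0,-0.002,0,0,0],
  [0,0,-0.003,0,0,0],
  [0,0,-0.003,0,0,0],
  [0,0,-0.003,0,0,0],
  [0,0,-0.003,0,0,0],
  [0,0,-0.003,0,0,0],
  [0,0,-0.003,0,0,0],
])

```text
time: 26.7
tool_pos: [0.587, 0.2267, 0.0975]
tool_rot: [[1.0, -0.016, 0.001], [-0.016, -1.0, 0.0], [0.001, -0.0, -1.0]]
wrist_force: [-2.4, 0.1, 9.4]
finger_gap: 0.0116
grip_force: 30.0
```

step_arm([
  [0,0,0.002,0,0,0],
  [0,0,0.004,0,0,0],
  [0,0,0.006,0,0,0],
  [0,0,0.007,0,0,0],
  [0,0,0.007,0,0,0],
  [0,0,0.007,0,0,0],
  [0,0,0.007,0,0,0],
  [0,0,0.007,0,0,0],
])

```text
time: 27.5
tool_pos: [0.5869, 0.2266, 0.0978]
tool_rot: [[1.0, -0.016, 0.0], [-0.016, -1.0, 0.0], [0.0, -0.0, -1.0]]
wrist_force: [-0.6, -0.0, 3.6]
finger_gap: 0.0117
grip_force: 30.0
```

step_arm([
  [-0.001,0,0.002,0,0,0],
  [-0.003,0,0.002,0,0,0],
  [-0.003,0,0.002,0,0,0],
  [-0.003,0,0.002,0,0,0],
  [-0.003,0,0.002,0,0,0],
  [-0.003,0,0.002,0,0,0],
  [-0.003,0,0.002,0,0,0],
  [-0.003,0,0.002,0,0,0],
])

```text
time: 28.3
tool_pos: [0.5859, 0.2266, 0.0981]
tool_rot: [[1.0, -0.016, -0.0], [-0.016, -1.0, -0.0], [-0.0, 0.0, -1.0]]
wrist_force: [2.3, -0.7, 0.4]
finger_gap: 0.0122
grip_force: 30.0
```

step_arm([
  [0,0,0,0,0,0],
  [0,0,0,0,0,0],
  [0,0,0,0,0,0],
  [0,0,0,0,0,0],
  [0,0,0,0,0,0],
  [0,0,0,0,0,0],
  [0,0,0,0,0,0],
  [0,0,0,0,0,0],
], grip=-0.1)

```text
time: 29.1
tool_pos: [0.5861, 0.2266, 0.0982]
tool_rot: [[1.0, -0.016, -0.0], [-0.016, -1.0, -0.0], [-0.0, 0.0, -1.0]]
wrist_force: [-1.2, 0.2, 0.1]
finger_gap: 0.0407
grip_force: 0.0
```

Released. I'll rise straight up, then move back and take a look.

step_arm([
  [0,0,0.04,0,0,0],
  [0,0,0.12,0,0,0],
  [0,0,0.24,0,0,0],
  [0,0,0.38,0,0,0],
  [0,0,0.52,0,0,0],
  [0,0,0.66,0,0,0],
  [0,0,0.74,0,0,0],
  [0,0,0.76,0,0,0],
])

```text
time: 29.9
tool_pos: [0.5871, 0.227, 0.2923]
tool_rot: [[1.0, -0.016, 0.006], [-0.016, -1.0, 0.002], [0.006, -0.002, -1.0]]
wrist_force: [0.7, -0.5, -0.9]
finger_gap: 0.0412
grip_force: 0.0
```

step_arm([
  [-0.1,0.1,0.05,0,0,0],
  [-0.3,0.25,0.05,0,0,0],
  [-0.45,0.4,0.05,0,0,0],
  [-0.6,0.5,0.05,0,0,0],
  [-0.75,0.6,0.05,0,0,0],
  [-0.85,0.7,0.05,0,0,0],
  [-0.9,0.8,0.05,0,0,0],
  [-0.9,0.8,0.05,0,0,0],
])

```text
time: 30.7
tool_pos: [0.3587, 0.4288, 0.2997]
tool_rot: [[1.0, -0.011, -0.002], [-0.011, -1.0, -0.0], [-0.002, 0.0, -1.0]]
wrist_force: [0.7, 0.1, -0.1]
finger_gap: 0.0408
grip_force: 0.0
```

```bash
python3 - <<'E'
from h import *
s=env.read_state();print(s["time"],s["tool_pos"],s["wrist_force"])
a=env.snapshot("scene")[:,:,::-1];b=env.snapshot("top")[:,:,::-1]
cv2.imwrite("pics/f.png",np.hstack([crop(a,260,200,100,110,4),crop(b,110,130,100,110,4)]))
E
```

```text
30.7 [0.35866322 0.42876566 0.29967745] [ 0.6795202   0.09781151 -0.10683398]
```

View pics/f.png

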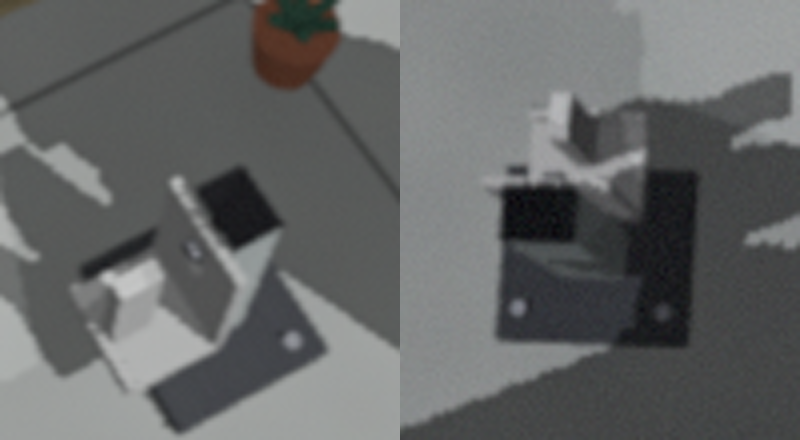

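The shelf hangs on the post, with the screw head showing in the slot at crop (193,250). The arm is clear, so I'm handing in.

```bash
python3 -c "
from cell import env
print(env.close_job())"
```

```text
the job is handed in; nothing more can be done
None
```

The white shelf hangs on the post with the screw at the top of its slot; I pressed it home with about 12 N before release, the arm is clear of everything, and I handed the job in at about 31 s.

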